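# Hang the counterweight on its keeper peg

## Robot

A 6-joint arm with a two-finger parallel gripper is mounted at the origin on a cart in front of the work surface, level with it; the furniture and walls round the work are solid. World frame = base frame: x ahead of the robot, y to its left, z up, the work surface at z = 0. Lengths are in mm, angles in rad, forces in N, time in s.
With the tool pointing down it reaches from about 275 to 825 mm from the base axis. Payload 5.2 kg.
Tool frame: the origin (TCP) lies midway between the tips of the shut fingers; the grasp point (between the pads) lies 19 mm behind it; z points along the fingers, y is the direction in which the jaws open and shut (so a half turn about z gives the same grasp; the last joint's range is limited). The gripper opens to 93 mm and grips with 3 to 60 N. Pads are 15 mm wide; open, the fingers measure 128 mm over their backs; the gripper's body (75 mm by 188 mm) begins 65 mm behind the grasp point.
Start: joints at [1.103, 0.259, 1.535, -0, 1.348, -0.203], TCP at [143.921, 530.84, 218.653] pointing down, gripper open.
Joint ranges: [-3.14, 3.14], [-0.91, 2.08], [0.19, 2.58], [-1.22, 4.36], [0.22, 2.71], [-3.12, 3.12]. Speed limits (rad/s): [2.57, 2.57, 3.14, 3.14, 3.14, 3.14].

## Interface

Orientations are given as a 3x3 rotation matrix whose columns are the frame's x, y, z axes.
In Python, from station import bot gives the robot as it stands.
- The arm moves only by the tool step_arm, never from a script. Its argument "commands" is a list of rows, each an object with "dr": the turn, a rotation vector about the world's x, y, z in rad, a list of three; "delta_pos": the shift along the world's x, y, z in cm, a list of three; "fingers": the finger opening in cm, from 0 to 9.3. In form: [{"dr": [wx, wy, wz], "delta_pos": [tx, ty, tz], "fingers": fingers}, ...]. A call has 1 to 12 rows; each row is the pose to reach, as a shift and turn from the pose measured when the call began; what a row does not reach only later rows make up. A row lasts 1/12 s, in which the tool goes at most 41.7 mm and 7.16 degrees, less where a joint would pass 70% of its speed; a pose out of reach is approached as far as the arm can. A call with a gripper value outside its range is refused whole. The fingers move at their own pace and stop on an object; "grip_force" is the grip in N (left out, the last holds). Time passes only in rows, so rows that repeat a pose let the fingers close. It gives the time, the measured TCP pose, the force and the opening at its end, in the units of the state.
- bot.read_state(): the state, without advancing time (a new reading comes with each control period).
- bot.camera(name): name is "side" or "top"; returns a dict with "img" (420x560x3 uint8, red, green, blue), "range_z" (420x560 float32, mm along the optical axis (not along the pixel's ray), 0 where there is no reading), "fx", "fy", "cx", "cy" (pixels), "R" (3x3) and "t" (3): a world point X has camera coordinates R X + t. Camera axes: x right, y down, z forward; pixel columns grow to the right and rows downward; lengths in mm; the calibration is good to about 2 mm. A picture is of the moment at which its call begins.
- bot.hand_in(): hands the job in, once; it reports no verdict.
Trained networks look in the newest picture that a camera, given by its name, has taken for a name from the list of things; names that differ only in an ending like _2 or _b are one class to them, and where a whole thing is asked for, a point or a joint stands for the part that bears it (a point fixed in the world has none). Each returns a list of dicts, best first, with "p" (0 to 1); they miss things now and then, are a little off and sometimes report something else, mostly with a low value. They report only what shows in the picture. A call takes as long as a camera call.
- bot.recognise(camera, label): "position" ([x, y, z] in mm, in the coordinates of the camera as it stood for that picture, good to about 4 mm: the middle of the surface that is visible of it).
- bot.masks_of(camera, label): "pixels" (420x560 bool, what is visible of it).
- bot.spot_point(camera, label): "position" ([x, y, z] in mm, in the coordinates of the camera as it stood for that picture, good to about 4 mm: a listed point, or the origin of a listed thing).
The state is a dict: "time": time; "joints": joint angles; "dq": joint speeds; "tau": joint torques, N m; "eef_pos": TCP position; "ee_rot": TCP orientation; "ft_force": force on the tool from outside, world axes, zero at the start; "moment": the same for the moment, N m; "grip_width": opening from 0.0 (shut) to 1.0 (fully open).
Only numpy, scipy, OpenCV 4.12 (cv2) and the standard library are available. Lean on these libraries where they do the work, as an engineer would, in place of code of your own. Each camera call takes 0.05 s, during which the arm holds its last target.

## Task

Pick up the steel counterweight by its wooden grip and hang its eye on the rack's peg: resting on the peg, the eye must lift the little gravity flap and push the sprung plate back until the flap drops behind it, so that it cannot shake off. Push gently, never forcing the plate against its stop, and keep the gripper itself off the rack; then let go. Leave the other things on the bench where they are.

Things in the scene. Friction and masses are not known exactly. Their poses are not given: they have to be found in the camera images.
- weight_grip (a point): Centre of the upright wooden grip (24 x 14 x 46 mm along x, y, z) of the loose steel counterweight, 65 mm above its underside, 110 mm ahead (-x) of the eye. Axes as the weight's: x from grip to eye, z up. Mass about 0.2 kg, +-20 percent.
- weight_eye (a point): Centre of the eye, 84 mm above the underside, on a neck over a round dark block (52 mm across, 34 high): ring of 8 mm round bar, hole 20 mm, outside 36, hole axis along the weight's x. A level bar 8 mm thick, axis 46 mm above the underside, joins neck and grip. Hanging, the top of the hole rests on the peg and this point is 5 mm below the peg's axis.
- boss_mouth (a point): Point on the peg's axis at the front face of the lower boss of the fixed rack, 165 mm above the bench. Its -x is the way the peg points (level, toward the robot), z up. Peg 10 mm thick, bevelled tip. Peg, flap, plate and an arm above form one head, clamped here at a depth that is NOT measured and differs each time: the tip is 79 to 109 mm ahead of this point.
- rack: Fixed rack: grey post (26 x 34 mm, 227 high) on a foot; origin under the post's front face, 20 mm behind boss_mouth, same axes. Along the peg, behind its tip: flap pivot at 14 mm (32 mm above the peg's top), flap tip at 27 mm, face of the sprung plate at rest at 31 mm. The arm over them begins 8 mm behind the tip, 31 to 51 mm above the peg's axis, 20 mm wide.
- keeper_flap (a joint): Gravity flap, steel tongue 10 mm wide slanting inward, its end 2 mm above the peg. 0 rad: down; swings only inward and up (to 1.1), falls by its weight. An eye resting on the peg meets it with its centre 17 mm behind the tip, raises it to about 0.42, and is past it at about 41 mm (plate in by 13 to 15 mm); an eye held higher may not let it fall. Moved back, the eye is caught by it.
- spring_plate (a joint): Sprung plate (42 x 24 mm) that slides on the peg behind the flap. 0 m: at rest; grows as it is pushed in, stop at 0.024 m. It pushes out with 3 N plus 0.3 N per mm. Held by the flap, the hung eye keeps it pushed in by about 5 mm.
- slide_frame: Bystander: small black square frame, 50 x 58 x 12 mm, loose; origin under its centre.
- nut: Bystander: hexagon nut, 24 x 27 x 13 mm, loose; origin under its centre.
- whetstone: Bystander: two-layer dressing stone, 34 x 90 x 21 mm, loose; origin under its centre.
- wedge: Bystander: little wooden wedge, 26 x 52 x 18 mm, loose; origin under its centre.
- film_can: Bystander: black canister with grey lid, 34 mm across, 51 mm high, loose; origin under its centre.
- gem_box: Bystander: round clear box, 44 mm across, 20 mm high, loose; origin under its centre.

How it is judged (in metres and radians):
On the way, in this order (a step that is already met when the one before it is completed fails the run):
1. the eye, on the peg, lifts the flap (value of joint keeper_flap above 0.15 rad and contact force between weight and rack above 0.1 N and y of weight_eye in the frame of boss_mouth between -0.01 and 0.01 m), for 0.05 s.
2. the eye holds the sprung plate pushed in and the flap has dropped behind it (value of joint spring_plate above 0.0025 m and value of joint keeper_flap below 0.08 rad and contact force between weight and rack above 0.5 N), for 0.2 s.
At the end, for the whole second after the job is handed in: The counterweight hangs still on the peg by its eye (eye centre within 10 mm sideways of the peg's axis and 12 mm below to 5 mm above it, weight upright within 0.3 rad), the flap is down behind the eye (below 0.08 rad) and the sprung plate is still held in by the eye (more than 2.5 mm) (value of joint spring_plate above 0.0025 m and value of joint keeper_flap below 0.08 rad and y of weight_eye in the frame of boss_mouth between -0.01 and 0.01 m and z of weight_eye in the frame of boss_mouth between -0.012 and 0.005 m and angle between weight_eye's own z axis and vertical below 0.3 rad and linear speed of weight below 0.03 m/s); the robot touches nothing.
It fails at once if the weight is forced against the rack (all contact forces between them together over 25 N) (contact force between weight and rack above 25 N).
It fails at once if the gripper or arm presses on the rack (contact force between any of the fingers, the arm and rack above 5 N).
It fails at once if another thing on the bench is moved by more than 20 mm (distance of any of slide_frame, nut, whetstone, wedge, film_can, gem_box from where it was at the start of the episode above 0.02 m).
It also fails if it takes over 58 s, if anything falls off the work surface, if the arm or the gripper's body presses on something with over 40 N, if the wrist force passes 120 N, or if a joint passes its speed limit or range.

## Working session

There is one attempt and no reset: what is moved stays moved. The work goes in short steps, Python scripts to look and compute and a tool call to move; the robot and the scene stay as the last step left them, time stands still between calls to the robot, and variables do not carry over. Pictures are saved under pics/ and viewed, and the job is handed in when it is done.

Besides the shell and the picture viewer there is one more tool, called after "Emit:" by a JSON object that holds its "api" and its "payload", one argument or row to a line. step_arm: Moves the arm, as the interface text tells. Its arguments: {"type":"object","properties":{"commands":{"type":"array"},"grip_force":{"type":"number"}},"required":["commands"]}

```bash
mkdir -p pics; ls
cat > h.py <<'E'
import numpy as np, cv2
from station import bot
def w(c,p): return np.array(c["R"]).T@(np.array(p)-np.array(c["t"]))
def cloud(c):
    z=c["range_z"]; v,u=np.mgrid[0:420,0:560]
    P=np.stack([(u-c["cx"])/c["fx"]*z,(v-c["cy"])/c["fy"]*z,z],-1)
    return (P-np.array(c["t"]))@np.array(c["R"])
def save(c,n): cv2.imwrite(f"pics/{n}.png",np.ascontiguousarray(c["img"][:,:,::-1]))
E
python3 - <<'E'
from h import *
s=bot.read_state(); print(s["time"],s["eef_pos"],s["ee_rot"],s["ft_force"])
for n in("side","top"):
    c=bot.camera(n); save(c,n+"0"); print(n,"cam at",w(c,[0,0,0]).round(),np.array(c["R"]).round(3).tolist(),c["fx"])
    for l in("weight_grip","weight_eye","boss_mouth","rack"):
        for d in bot.spot_point(n,l)[:2]: print(l,round(d["p"],2),w(c,d["position"]).round(1))
    for l in("slide_frame","nut","whetstone","wedge","film_can","gem_box"):
        for d in bot.spot_point(n,l)[:1]: print(l,round(d["p"],2),w(c,d["position"]).round(1))
    print(bot.read_state()["time"])
E
```

```text
pics
0.0 [143.65840089 530.34592546 217.82262941] [[-9.65151474e-01  2.61690628e-01 -8.04689278e-04]
 [ 2.61691624e-01  9.65150194e-01 -1.61163369e-03]
 [ 3.54896581e-04 -1.76605107e-03 -9.99998378e-01]] [ 0.36127744  0.2025474  -0.07341062]
side cam at [  459. -1008.   895.] [[0.996, -0.092, -0.008], [-0.06, -0.578, -0.814], [0.07, 0.811, -0.581]] 464.20007028830213
weight_grip 0.71 [466.1  50.   71.6]
weight_eye 0.63 [571.4  72.2  89. ]
boss_mouth 0.71 [ 647.3 -310.4  165.9]
boss_mouth 0.65 [434.5 249.2  -1.4]
rack 0.76 [ 663.2 -322.8    1. ]
slide_frame 0.58 [ 442.7 -188.     0.7]
nut 0.48 [ 510.9 -142.9    1.4]
whetstone 0.67 [435.  250.9  -1.9]
wedge 0.43 [537.7 204.5   0.6]
film_can 0.66 [ 4.482e+02  4.033e+02 -2.000e-01]
gem_box 0.53 [ 423.1 -318.    -3.7]
0.55
top cam at [ 339.    9. 1216.] [[0.001, -1.0, -0.004], [-0.981, -0.0, -0.192], [0.192, 0.004, -0.981]] 418.79549256877795
weight_grip 0.97 [462.2  48.   62.5]
weight_eye 0.74 [568.3  75.6  86. ]
weight_eye 0.73 [ 512.9 -142.9    1. ]
boss_mouth 0.77 [ 649.7 -310.   171.5]
rack 0.72 [ 6.627e+02 -3.199e+02  2.000e-01]
slide_frame 0.55 [ 441.5 -194.1    3. ]
nut 0.58 [ 515.5 -145.8    1.9]
whetstone 0.91 [436.1 252.8  -1.3]
wedge 0.58 [537.8 205.4   1.6]
film_can 0.44 [447.8 409.   -0.7]
gem_box 0.71 [ 424.1 -321.     3.5]
1.1
```

View pics/side0.png

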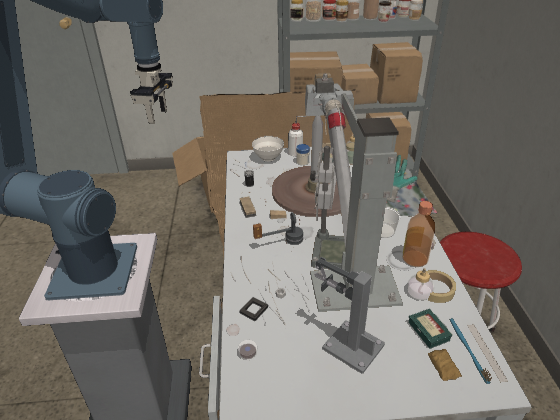

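View pics/top0.png

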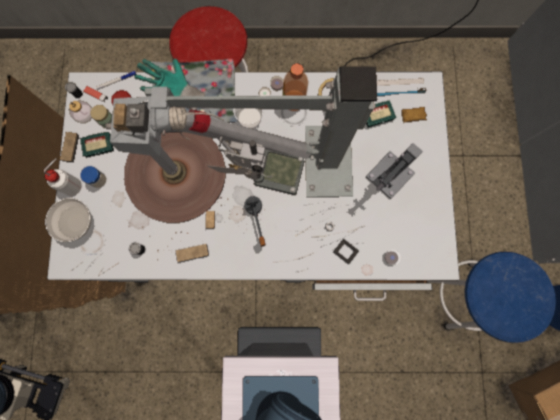

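Run:
```python
from h import *
c=bot.camera("top"); s=bot.camera("side")
a=c["img"][130:230,330:440]; b=s["img"][240:370,290:400]
a=cv2.resize(a,None,fx=5,fy=5,interpolation=cv2.INTER_CUBIC)
b=cv2.resize(b,None,fx=4.5,fy=4.5,interpolation=cv2.INTER_CUBIC)
cv2.imwrite("pics/zt.png",np.ascontiguousarray(a[:,:,::-1])); cv2.imwrite("pics/zs.png",np.ascontiguousarray(b[:,:,::-1]))
g=np.concatenate([c["img"][185:255,225:300],],1)
cv2.imwrite("pics/zw.png",np.ascontiguousarray(cv2.resize(g,None,fx=7,fy=7)[:,:,::-1]))
np.savez("c0.npz",T=cloud(c),S=cloud(s))
# height maps
for n,cc in(("T",c),("S",s)):
    P=cloud(cc); P=P[cc["range_z"]>0]
    m=(P[:,0]>250)&(P[:,0]<900)&(abs(P[:,1])<480)&(P[:,2]>20)&(P[:,2]<700)
    P=P[m]; H=np.zeros((14,24))
    for x,y,z in P:
        i=int((x-250)/50);j=int((480-y)/40)
        if i<14 and j<24:H[i,j]=max(H[i,j],z)
    print(n,"cols y from 480 down by 40"); 
    for i in range(13): print(250+50*i,H[i].astype(int).tolist())
```

```text
T cols y from 480 down by 40
250 [0, 0, 0, 0, 0, 0, 0, 0, 0, 0, 0, 0, 0, 0, 0, 0, 0, 0, 0, 0, 0, 0, 0, 0]
300 [0, 0, 0, 0, 0, 0, 0, 0, 0, 0, 0, 0, 0, 0, 0, 0, 0, 0, 0, 0, 0, 0, 0, 0]
350 [0, 0, 0, 0, 0, 0, 0, 0, 0, 0, 0, 0, 0, 0, 0, 0, 0, 0, 0, 0, 0, 0, 0, 0]
400 [0, 54, 53, 0, 26, 27, 29, 0, 0, 0, 64, 0, 0, 0, 0, 0, 0, 0, 0, 25, 25, 0, 0, 0]
450 [0, 55, 55, 0, 0, 25, 26, 0, 0, 0, 93, 0, 0, 0, 0, 0, 0, 21, 0, 0, 0, 0, 0, 0]
500 [0, 0, 39, 40, 39, 39, 39, 20, 0, 38, 54, 0, 0, 0, 0, 20, 0, 0, 0, 0, 0, 0, 0, 0]
550 [0, 39, 41, 40, 41, 42, 40, 39, 0, 101, 105, 0, 0, 0, 0, 0, 0, 0, 219, 174, 0, 0, 0, 0]
600 [37, 41, 376, 383, 385, 384, 39, 40, 271, 277, 319, 156, 28, 26, 36, 0, 35, 34, 219, 224, 221, 0, 0, 0]
650 [39, 40, 379, 421, 433, 409, 382, 362, 337, 291, 323, 251, 167, 125, 481, 481, 482, 0, 22, 230, 235, 0, 0, 0]
700 [36, 39, 379, 421, 419, 394, 395, 395, 397, 396, 395, 395, 396, 396, 481, 483, 481, 0, 0, 20, 20, 0, 0, 0]
750 [0, 0, 0, 38, 377, 390, 41, 38, 0, 0, 0, 0, 0, 0, 480, 480, 480, 0, 0, 0, 0, 0, 0, 0]
800 [0, 0, 0, 0, 0, 0, 0, 0, 64, 68, 65, 0, 0, 20, 28, 0, 0, 0, 29, 29,
[... 611 characters left out ...]
0, 0, 0]
550 [0, 38, 39, 39, 38, 38, 36, 38, 0, 100, 104, 0, 0, 0, 0, 0, 0, 0, 218, 171, 0, 0, 0, 0]
600 [37, 37, 346, 381, 381, 382, 37, 39, 268, 272, 268, 173, 26, 26, 30, 0, 31, 32, 216, 221, 219, 0, 0, 0]
650 [37, 36, 38, 420, 432, 415, 382, 361, 340, 286, 321, 256, 170, 128, 478, 478, 478, 0, 20, 228, 230, 57, 0, 0]
700 [0, 0, 0, 419, 419, 412, 394, 392, 393, 392, 392, 216, 180, 129, 478, 479, 479, 0, 0, 0, 59, 62, 0, 0]
750 [0, 0, 0, 34, 0, 388, 365, 0, 0, 0, 0, 0, 0, 0, 478, 478, 478, 32, 0, 0, 0, 0, 0, 0]
800 [0, 0, 0, 0, 0, 0, 0, 0, 0, 0, 62, 0, 0, 0, 31, 0, 38, 32, 27, 27, 26, 32, 32, 24]
850 [0, 0, 0, 0, 0, 0, 0, 0, 63, 65, 64, 0, 195, 196, 127, 61, 87, 41, 28, 28, 27, 32, 33, 28]
```

View pics/zt.png

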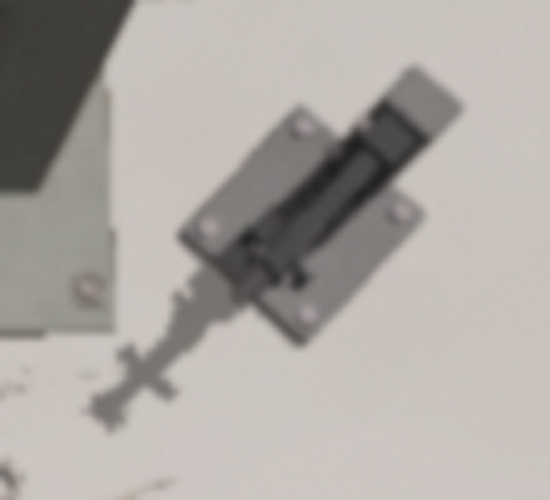

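View pics/zs.png

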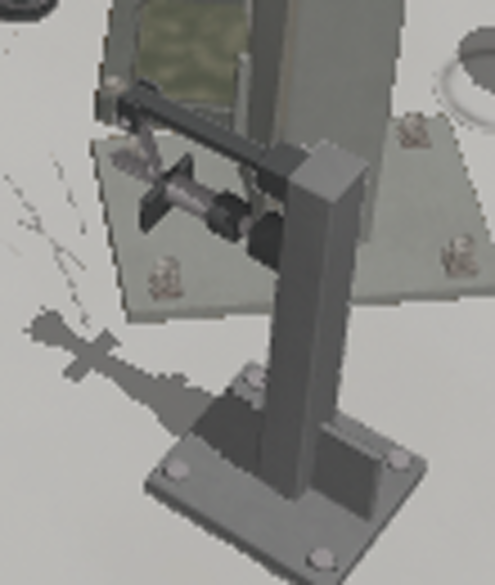

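View pics/zw.png

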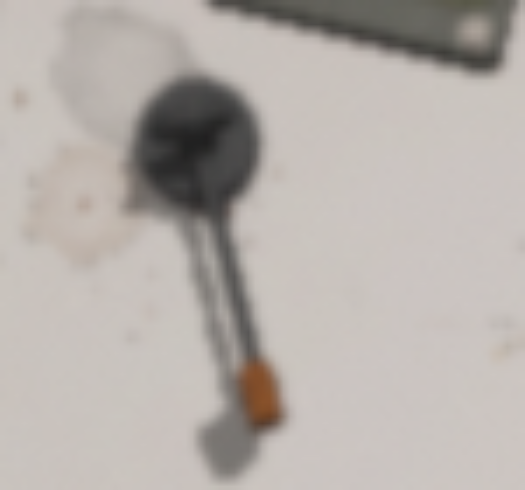

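```bash
cat > m1.py <<'E'
from h import *
d=np.load("c0.npz")
for n in "TS":
    P=d[n].reshape(-1,3)
    m=(P[:,0]>540)&(P[:,0]<760)&(P[:,1]<-180)&(P[:,1]>-400)&(P[:,2]>120)&(P[:,2]<245)
    Q=P[m]; top=Q[Q[:,2]>203]
    arm=top[(top[:,2]<223)]
    post=top[top[:,2]>=223]
    print(n,len(Q),"arm",len(arm),"post",len(post),post.mean(0).round(1))
    if n=="T": print(cv2.minAreaRect(post[:,:2].astype(np.float32)))
    c0=arm[:,:2].mean(0); U,S,V=np.linalg.svd(arm[:,:2]-c0); dr=V[0]; dr=dr*np.sign(-dr[0])
    print(" arm centroid",c0.round(1),"dir",dr.round(4),"yaw",np.degrees(np.arctan2(-dr[1],-dr[0])).round(2), "post2arm dir",(lambda v:np.degrees(np.arctan2(-v[1],-v[0])))(c0-post[:,:2].mean(0)))
    print(cv2.minAreaRect(arm[:,:2].astype(np.float32)))
    for lo,hi in((120,150),(150,160),(160,172),(172,195),(195,205),(205,223),(223,245)):
        q=Q[(Q[:,2]>=lo)&(Q[:,2]<hi)]
        if len(q):
            s=(q[:,:2]-c0)@dr; l=(q[:,:2]-c0)@np.array([-dr[1],dr[0]]); print(lo,hi,len(q),"s",s.min().round(1),s.max().round(1),"l",l.min().round(1),l.max().round(1), l.mean().round(1), q[s>s.max()-6].mean(0).round(1))
    # weight
    m=(P[:,0]>420)&(P[:,0]<620)&(P[:,1]<110)&(P[:,1]>20)&(P[:,2]>15)&(P[:,2]<130)
    W=P[m]
    g=W[(W[:,0]<490)&(W[:,2]>55)]; e=W[(W[:,0]>530)&(W[:,2]>70)]; b=W[(W[:,0]>530)&(W[:,2]>15)&(W[:,2]<40)];bar=W[(W[:,0]>485)&(W[:,0]<545)&(W[:,2]>40)&(W[:,2]<58)]
    for k,a in(("grip",g),("gtop",g[g[:,2]>g[:,2].max()-4]),("eye",e),("block",b),("bar",bar)):
        if len(a)>2: print(k,len(a),a.mean(0).round(1),cv2.minAreaRect(a[:,:2].astype(np.float32)),a[:,2].max())
E
python3 m1.py
```

```text
T 619 arm 283 post 153 [ 668.  -328.   227.4]
((663.0289306640625, -323.01947021484375), (32.90261459350586, 45.74005126953125), 44.314598083496094)
 arm centroid [ 629.1 -289.9] dir [-0.7269  0.6868] yaw -43.38 post2arm dir -44.39920434633286
((627.3665161132812, -286.44952392578125), (33.32196807861328, 103.37821960449219), 44.21171188354492)
120 150 11 s -46.8 29.0 l -15.2 21.0 8.2 [ 593.6 -285.3  148.5]
150 160 12 s -47.4 31.0 l -19.3 18.9 -4.0 [ 610.5 -265.4  156.2]
160 172 90 s -45.5 62.1 l -19.0 20.7 -0.4 [ 585.6 -249.1  168.5]
172 195 61 s -47.0 53.9 l -19.1 20.5 0.8 [ 591.8 -253.6  174.5]
195 205 14 s -48.5 54.6 l -15.9 17.6 0.9 [ 590.1 -254.5  200.5]
205 223 278 s -48.7 55.0 l -16.3 17.5 -0.0 [ 591.8 -253.9  213.1]
223 245 153 s -70.6 -24.6 l -15.6 18.0 1.0 [ 648.  -309.5  223.9]
grip 51 [460.4  49.6  85.9] ((460.93133544921875, 49.79941940307617), (22.308502197265625, 13.615221977233887), 2.198826551437378) 93.83171573777088
gtop 7 [461.   50.   91.8] ((461.4213562011719, 48.90705490112305), (7.050896167755127, 18.9443359375), 80.69146728515625) 93.83171573777088
eye 54 [5
[... 1181 characters left out ...]
92969, 46.506126403808594), (24.882278442382812, 18.11579704284668), 11.492120742797852) 89.88763945460164
gtop 21 [465.7  46.3  87.8] ((464.2429504394531, 48.353721618652344), (17.949687957763672, 19.962966918945312), 87.79708862304688) 89.88763945460164
eye 53 [570.7  73.   86.8] ((570.4652709960938, 74.66827392578125), (8.267180442810059, 37.86063766479492), 14.065420150756836) 104.31292006549971
block 194 [575.6  65.   29.5] ((574.3573608398438, 71.06706237792969), (50.25013732910156, 47.986228942871094), 83.61244201660156) 39.219243238874256
bar 56 [515.7  60.8  47.4] ((516.6336669921875, 60.485450744628906), (60.49786376953125, 11.195592880249023), 15.038790702819824) 51.98107283264802
```

Emit:
{"api": "step_arm", "payload": {
  "commands": [
    {"dr": [0,0,0.1],"delta_pos": [2,-3,-0.5],"fingers": 6},
    {"dr": [0,0,0.2],"delta_pos": [4.2,-6.3,-1],"fingers": 6},
    {"dr": [0,0,0.3],"delta_pos": [6.4,-9.6,-2],"fingers": 6},
    {"dr": [0,0,0.4],"delta_pos": [8.6,-12.9,-3],"fingers": 6},
    {"dr": [0,0,0.516],"delta_pos": [10.8,-16.2,-4],"fingers": 6},
    {"dr": [0,0,0.516],"delta_pos": [13,-19.5,-5],"fingers": 6},
    {"dr": [0,0,0.516],"delta_pos": [15.2,-22.8,-6],"fingers": 6},
    {"dr": [0,0,0.516],"delta_pos": [17.4,-26.1,-7],"fingers": 6},
    {"dr": [0,0,0.516],"delta_pos": [19.6,-29.4,-8],"fingers": 6},
    {"dr": [0,0,0.516],"delta_pos": [21.8,-32.8,-8],"fingers": 6},
    {"dr": [0,0,0.516],"delta_pos": [24,-36.1,-8],"fingers": 6},
    {"dr": [0,0,0.516],"delta_pos": [26.2,-39.4,-8],"fingers": 6}
  ]
}}

```text
time: 2.2
eef_pos: [406.6, 134.9, 138.7]
ee_rot: [[-0.969, -0.248, 0.0], [-0.248, 0.969, 0.0], [-0.0, 0.0, -1.0]]
ft_force: [0.6, 0.6, 0.6]
grip_width: 0.645
```

Emit:
{"api": "step_arm", "payload": {
  "commands": [
    {"dr": [0,0,0],"delta_pos": [2,-3,0],"fingers": 6},
    {"dr": [0,0,0],"delta_pos": [4,-6.1,-1],"fingers": 6},
    {"dr": [0,0,0],"delta_pos": [5.3,-8.1,-2],"fingers": 6},
    {"dr": [0,0,0],"delta_pos": [5.64,-8.59,-3],"fingers": 6},
    {"dr": [0,0,0],"delta_pos": [5.64,-8.59,-3],"fingers": 6}
  ]
}}

```text
time: 2.62
eef_pos: [462.6, 47.8, 106.9]
ee_rot: [[-0.969, -0.245, -0.003], [-0.245, 0.969, 0.001], [0.003, 0.001, -1.0]]
ft_force: [-0.8, -0.3, -1.1]
grip_width: 0.648
```

Run:
```python
from h import *
print(bot.read_state()["eef_pos"])
c=bot.camera("side"); s=cv2.resize(c["img"][180:260,220:330],None,fx=6,fy=6,interpolation=cv2.INTER_CUBIC)
cv2.imwrite("pics/g1.png",np.ascontiguousarray(s[:,:,::-1]))
```

```text
[462.55614349  47.82927538 106.92158623]
```

View pics/g1.png

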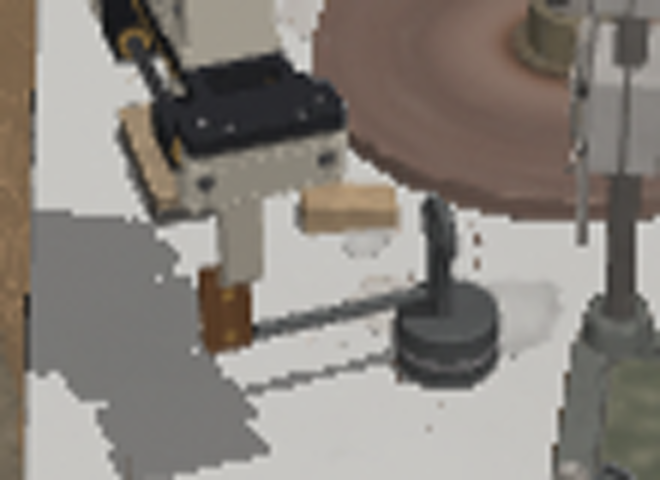

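Emit:
{"api": "step_arm", "payload": {
  "commands": [
    {"dr": [0,0,0],"delta_pos": [0,0.1,-2],"fingers": 6},
    {"dr": [0,0,0],"delta_pos": [0,0.1,-4],"fingers": 6},
    {"dr": [0,0,0],"delta_pos": [0,0.1,-5.5],"fingers": 6},
    {"dr": [0,0,0],"delta_pos": [0,0.1,-6.1],"fingers": 6},
    {"dr": [0,0,0],"delta_pos": [0,0.1,-6.1],"fingers": 4},
    {"dr": [0,0,0],"delta_pos": [0,0.1,-6.1],"fingers": 2.5},
    {"dr": [0,0,0],"delta_pos": [0,0.1,-6.1],"fingers": 1},
    {"dr": [0,0,0],"delta_pos": [0,0.1,-6.1],"fingers": 0},
    {"dr": [0,0,0],"delta_pos": [0,0.1,-6.1],"fingers": 0},
    {"dr": [0,0,0],"delta_pos": [0,0.1,-6.1],"fingers": 0}
  ],
  "grip_force": 55
}}

```text
time: 3.5
eef_pos: [462.2, 50.1, 47.2]
ee_rot: [[-0.969, -0.246, -0.002], [-0.246, 0.969, 0.001], [0.002, 0.001, -1.0]]
ft_force: [0.6, -0.3, -0.3]
grip_width: 0.268
```

Emit:
{"api": "step_arm", "payload": {
  "commands": [
    {"dr": [0,0,0],"delta_pos": [0,0,0],"fingers": 0},
    {"dr": [0,0,0],"delta_pos": [0,0,0],"fingers": 0},
    {"dr": [0,0,0],"delta_pos": [0,0,0],"fingers": 0},
    {"dr": [0,0,0],"delta_pos": [0,0,1],"fingers": 0},
    {"dr": [0,0,0],"delta_pos": [0,0,3],"fingers": 0},
    {"dr": [0,0,0],"delta_pos": [0,0,4],"fingers": 0},
    {"dr": [0,0,0],"delta_pos": [0,0,4],"fingers": 0}
  ]
}}

```text
time: 4.08
eef_pos: [463.3, 49.8, 88.7]
ee_rot: [[-0.969, -0.246, 0.001], [-0.246, 0.969, 0.0], [-0.001, 0.0, -1.0]]
ft_force: [0.6, -0.2, -3.2]
grip_width: 0.147
```

Run:
```python
from h import *
c=bot.camera("side"); s=cv2.resize(c["img"][160:260,220:330],None,fx=6,fy=6,interpolation=cv2.INTER_CUBIC)
cv2.imwrite("pics/g2.png",np.ascontiguousarray(s[:,:,::-1]))
```

```text
(no output)
```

View pics/g2.png

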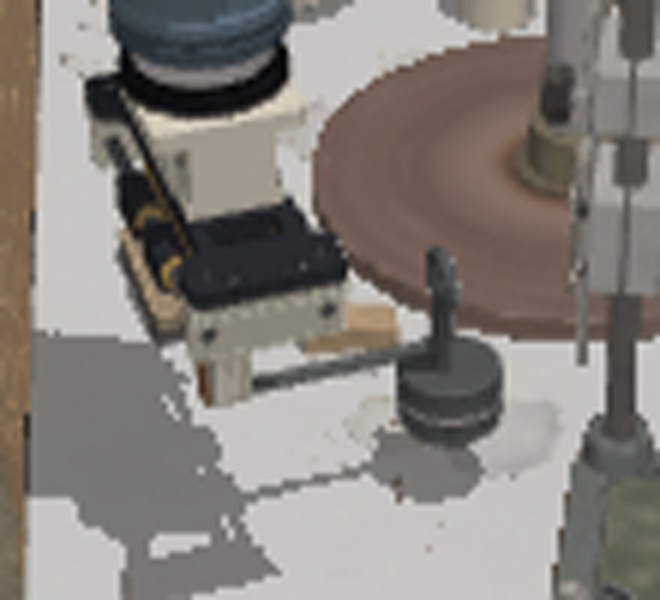

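Emit:
{"api": "step_arm", "payload": {
  "commands": [
    {"dr": [0,0,0],"delta_pos": [-0.5,-0.5,1.5],"fingers": 0},
    {"dr": [0,0,-0.05],"delta_pos": [-1.5,-2,3],"fingers": 0},
    {"dr": [0,0,-0.14],"delta_pos": [-2.5,-4,3.9],"fingers": 0},
    {"dr": [0,0,-0.24],"delta_pos": [-3.3,-6,3.9],"fingers": 0},
    {"dr": [0,0,-0.34],"delta_pos": [-3.5,-8,3.9],"fingers": 0},
    {"dr": [0,0,-0.44],"delta_pos": [-3.5,-10,3.9],"fingers": 0},
    {"dr": [0,0,-0.54],"delta_pos": [-3,-12,3.9],"fingers": 0},
    {"dr": [0,0,-0.64],"delta_pos": [-2.5,-13.7,3.9],"fingers": 0},
    {"dr": [0,0,-0.74],"delta_pos": [-2,-15.2,3.9],"fingers": 0},
    {"dr": [0,0,-0.84],"delta_pos": [-1.3,-16.4,3.9],"fingers": 0},
    {"dr": [0,0,-0.93],"delta_pos": [-0.6,-17.3,3.9],"fingers": 0},
    {"dr": [0,0,-1.0],"delta_pos": [-0.1,-17.8,3.9],"fingers": 0}
  ]
}}

```text
time: 5.13
eef_pos: [461.3, -129.0, 125.2]
ee_rot: [[-0.727, 0.687, -0.002], [0.687, 0.727, 0.002], [0.002, -0.0, -1.0]]
ft_force: [-0.3, -0.2, -2.2]
grip_width: 0.146
```

Emit:
{"api": "step_arm", "payload": {
  "commands": [
    {"dr": [0,0,-0.04],"delta_pos": [0,0,0],"fingers": 0},
    {"dr": [0,0,-0.04],"delta_pos": [0,0,0],"fingers": 0},
    {"dr": [0,0,-0.04],"delta_pos": [0,0,0],"fingers": 0},
    {"dr": [0,0,-0.04],"delta_pos": [0,0,0],"fingers": 0}
  ]
}}

```text
time: 5.47
eef_pos: [460.6, -128.5, 124.4]
ee_rot: [[-0.7, 0.714, -0.003], [0.714, 0.7, 0.003], [0.004, -0.0, -1.0]]
ft_force: [0.5, 0.1, -2.3]
grip_width: 0.147
```

```bash
cat > snap.py <<'E'
from h import *
import sys
t=sys.argv[1]
s=bot.read_state(); print(s["time"],s["eef_pos"].round(1),s["ft_force"].round(1),np.degrees(np.arctan2(s["ee_rot"][1][1],s["ee_rot"][0][1])))
T=bot.camera("top"); S=bot.camera("side")
np.savez("c_%s.npz"%t,T=cloud(T),S=cloud(S),Ti=T["img"],Si=S["img"])
a=cv2.resize(T["img"][130:230,330:440],None,fx=5.5,fy=5.5,interpolation=cv2.INTER_CUBIC)
b=cv2.resize(S["img"][230:320,250:390],None,fx=5.5,fy=5.5,interpolation=cv2.INTER_CUBIC)
cv2.imwrite(f"pics/T{t}.png",np.ascontiguousarray(a[:,:,::-1])); cv2.imwrite(f"pics/S{t}.png",np.ascontiguousarray(b[:,:,::-1]))
for n,c in(("top",T),("side",S)):
    for l in("weight_eye","weight_grip","boss_mouth"):
        for d in bot.spot_point(n,l)[:2]: print(n,l,round(d["p"],2),w(c,d["position"]).round(1))
E
python3 snap.py 1
```

```text
5.4667 [ 460.6 -128.5  124.4] [ 0.5  0.1 -2.3] 44.420024920555555
top boss_mouth 0.61 [ 647.9 -311.4  171.5]
top boss_mouth 0.61 [ 442.8 -193.6    3.4]
side weight_eye 0.77 [ 540.6 -207.9  163.8]
side weight_grip 0.91 [ 461.8 -127.8  145.2]
side boss_mouth 0.71 [ 647.9 -309.3  170.1]
```

View pics/T1.png

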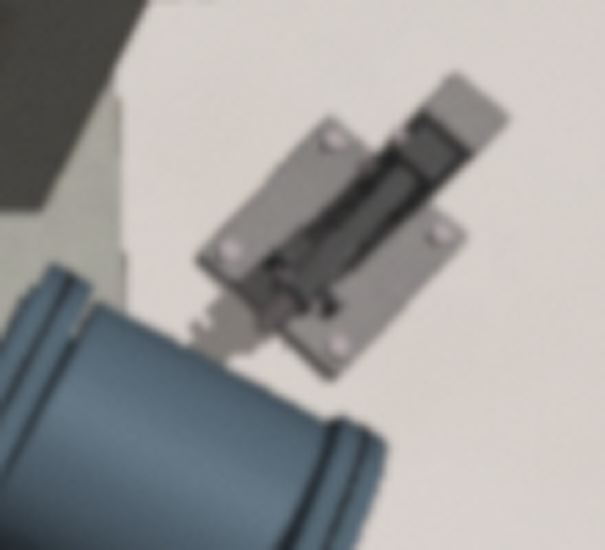

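View pics/S1.png

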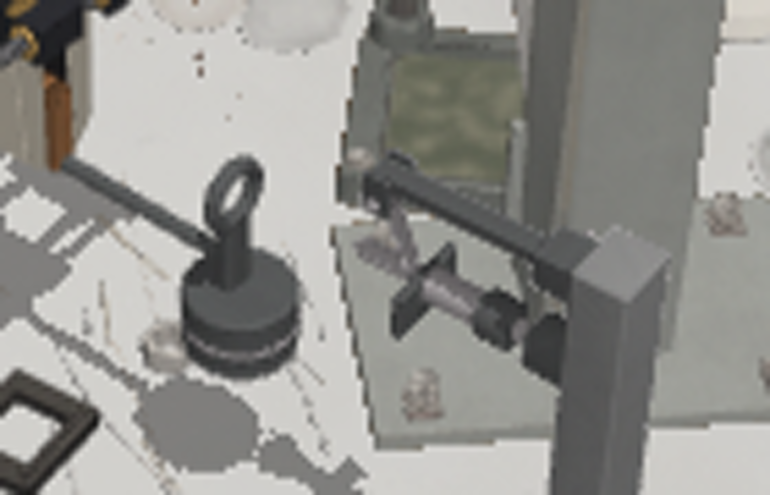

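```bash
cat > m2.py <<'E'
from h import *
import sys
f=sys.argv[1]; d=np.load(f"c_{f}.npz"); st=bot.read_state()["eef_pos"]
P=d["S"]; v,u=np.mgrid[0:420,0:560]
yaw=np.radians(-44.4); dr=-np.array([np.cos(yaw),np.sin(yaw)]); la=np.array([-dr[1],dr[0]])
O=np.array([647.,-308.])
s=(P[...,:2]-O)@dr; l=(P[...,:2]-O)@la; z=P[...,2]
g=lambda m:(m.sum(),"s %.1f..%.1f mean %.1f"%(s[m].min(),s[m].max(),s[m].mean()),"l %.1f..%.1f mean %.1f"%(l[m].min(),l[m].max(),l[m].mean()),"z %.1f..%.1f mean %.1f"%(z[m].min(),z[m].max(),z[m].mean()))
near=(abs(l)<35)&(s>-60)&(s<260)
print("post top",g(near&(s<-10)&(z>223)&(z<235)))
m=near&(s>0)&(s<110)&(z>205)&(z<223); print("arm top",g(m))
p=np.polyfit(s[m],l[m],1); print(" slope deg",np.degrees(np.arctan(p[0])),"l at 50",np.polyval(p,50))
for a in range(0,120,6):
    q=near&(s>=a)&(s<a+6)&(z>150)&(z<185)
    if q.sum(): print(a,g(q))
print("arm front", sorted(s[near&(z>195)&(z<222)&(s<125)])[-8:])
q=near&(s>108)&(s<160)&(z>150)&(z<190)
if q.sum():
    e=P[q]; print("ring",g(q)); 
    ctr=[(l[q].min()+l[q].max())/2,(z[q].min()+z[q].max())/2]; print(ctr)
    p=np.polyfit(l[q],s[q],1); print("ring plane slope deg",np.degrees(np.arctan(p[0])))
E
python3 m2.py 1
python3 - <<'E'
import numpy as np,sys
sys.path.insert(0,'.')
d=np.load('c_1.npz');P=d["S"]
# full-res depth of ring crop for sanity
print(P[258:275,286:300,2].round(0).astype(int))
E
```

```text
post top (np.int64(151), 's -48.2..-19.4 mean -35.9', 'l -16.4..16.7 mean 0.2', 'z 223.0..230.9 mean 226.4')
arm top (np.int64(233), 's 0.6..76.4 mean 41.0', 'l -10.5..13.5 mean 1.5', 'z 205.1..218.1 mean 213.3')
 slope deg 1.2064137629549647 l at 50 1.684890801099034
0 (np.int64(10), 's 1.4..5.8 mean 3.8', 'l -2.4..7.8 mean 2.2', 'z 161.6..174.0 mean 167.8')
6 (np.int64(34), 's 6.2..11.7 mean 8.4', 'l -6.8..11.4 mean 2.8', 'z 156.7..176.8 mean 169.3')
12 (np.int64(28), 's 12.0..17.4 mean 14.8', 'l -10.5..10.5 mean 3.9', 'z 161.0..177.0 mean 170.9')
18 (np.int64(21), 's 18.3..23.9 mean 20.7', 'l -7.7..10.0 mean 3.3', 'z 162.7..176.0 mean 171.5')
24 (np.int64(17), 's 25.0..29.8 mean 27.2', 'l -4.1..8.1 mean 3.0', 'z 161.3..173.8 mean 169.5')
30 (np.int64(18), 's 30.4..35.8 mean 32.7', 'l -4.1..7.5 mean 3.1', 'z 161.6..174.6 mean 169.9')
36 (np.int64(16), 's 36.3..41.9 mean 38.4', 'l -4.6..8.3 mean 3.1', 'z 160.8..174.0 mean 169.5')
42 (np.int64(39), 's 42.0..47.7 mean 45.8', 'l -15.4..19.3 mean 6.7', 'z 151.9..175.5 mean 165.6')
48 (np.int64(57), 's 48.0..52.9 mean 49.9', 'l -21.4..21
[... 1390 characters left out ...]
2 172 172 175 175 170  -1 158 158 160 161  -2   1]
 [ -4  -1 174 175 173 170  -2  -2 157 155 157 157  -2  -2]
 [  1   1 169 172 169  -2   2  -1 154 153 155   1   1  -1]
 [ -1 170 170 168 169  -2  -1 153 152 149 151   0  -2   0]
 [  1 165 166 166 166   1 151 152 152 152 149  -2  -1   1]
 [ -1 165 163 163   2 151 151 151 147 148   0  -3   0  -2]
 [ -2 162 162 162 158 153 149 151 148 144   3  -2   2  -1]
 [  1 156 159 157 156 150 149 150 144 143  -2  -1   1   0]
 [ -2  -2 155 154 151 148 149 145 142 139   0   0   3  -2]
 [130   1  -3 149 146 145 143 142 137 135  -2   0  -1   1]
 [127 125 128 140 140 142 140 137 136 132  -1  -4  -1   2]
 [895 126 126 136 139 139 137 132 130 130  -1  -3  -3   3]]
```

Emit:
{"api": "step_arm", "payload": {
  "commands": [
    {"dr": [0,0,0.01],"delta_pos": [0.6,-0.5,0.1],"fingers": 0},
    {"dr": [0,0,0.02],"delta_pos": [1.5,-1.2,0.15],"fingers": 0},
    {"dr": [0,0,0.02],"delta_pos": [2.4,-2,0.15],"fingers": 0},
    {"dr": [0,0,0.02],"delta_pos": [3.1,-2.6,0.15],"fingers": 0},
    {"dr": [0,0,0.02],"delta_pos": [3.45,-2.92,0.15],"fingers": 0},
    {"dr": [0,0,0.02],"delta_pos": [3.45,-2.92,0.15],"fingers": 0},
    {"dr": [0,0,0.02],"delta_pos": [3.45,-2.92,0.15],"fingers": 0}
  ]
}}

```text
time: 6.45
eef_pos: [495.6, -158.1, 126.5]
ee_rot: [[-0.713, 0.701, -0.002], [0.701, 0.713, 0.002], [0.003, -0.0, -1.0]]
ft_force: [-0.1, -0.1, -2.4]
grip_width: 0.145
```

```bash
sed -i 's/q=near&(s>108)&(s<160)/q=near\&(s>89)\&(s<125)/' m2.py; python3 snap.py 2; python3 m2.py 2
```

```text
6.45 [ 495.6 -158.1  126.5] [-0.1 -0.1 -2.4] 45.491794983485796
top boss_mouth 0.61 [ 648.9 -310.3  170.8]
top boss_mouth 0.41 [ 442.3 -193.8    5.7]
side weight_eye 0.72 [ 577.8 -236.5  164.1]
side weight_grip 0.65 [ 495.  -160.3  147.2]
side boss_mouth 0.69 [ 647.2 -307.2  167. ]
side boss_mouth 0.33 [ 509.4 -144.7    2. ]
post top (np.int64(154), 's -48.6..-21.3 mean -36.2', 'l -17.9..18.1 mean 0.8', 'z 223.0..229.4 mean 226.4')
arm top (np.int64(235), 's 0.7..76.5 mean 41.3', 'l -11.7..13.7 mean 1.5', 'z 205.2..218.7 mean 213.1')
 slope deg 1.1939160132055888 l at 50 1.6461291630814365
0 (np.int64(7), 's 2.2..5.9 mean 3.7', 'l -2.7..3.6 mean 0.8', 'z 162.4..169.4 mean 166.1')
6 (np.int64(39), 's 6.0..11.7 mean 8.2', 'l -7.8..11.6 mean 2.8', 'z 154.9..177.5 mean 168.9')
12 (np.int64(28), 's 12.0..17.9 mean 14.7', 'l -7.2..11.1 mean 3.7', 'z 160.7..176.8 mean 171.5')
18 (np.int64(18), 's 18.4..23.1 mean 20.6', 'l -9.4..10.6 mean 4.0', 'z 163.4..176.2 mean 171.2')
24 (np.int64(18), 's 24.4..30.0 mean 27.0', 'l -7.1..8.5 mean 2.9', 'z 162.1..175.1 mean 170.6')
30 (np.int64(19), 's 30
[... 1015 characters left out ...]
 'z 164.5..178.7 mean 171.2')
96 (np.int64(84), 's 96.1..101.9 mean 98.4', 'l -16.7..17.1 mean 1.2', 'z 150.4..181.2 mean 165.2')
102 (np.int64(14), 's 102.1..104.5 mean 103.0', 'l -12.5..15.1 mean 3.5', 'z 151.0..180.0 mean 168.8')
arm front [np.float64(75.21266713988368), np.float64(75.23075157655244), np.float64(75.86422645128427), np.float64(76.40492981932923), np.float64(76.47747481039563), np.float64(76.59406573778057), np.float64(77.28086181201351), np.float64(78.51655849937126)]
ring (np.int64(101), 's 95.4..104.5 mean 99.0', 'l -16.7..17.1 mean 1.5', 'z 150.4..181.2 mean 165.9')
[np.float64(0.15756765211631496), np.float64(165.78784234848393)]
ring plane slope deg 0.9143391458618119
```

View pics/S2.png

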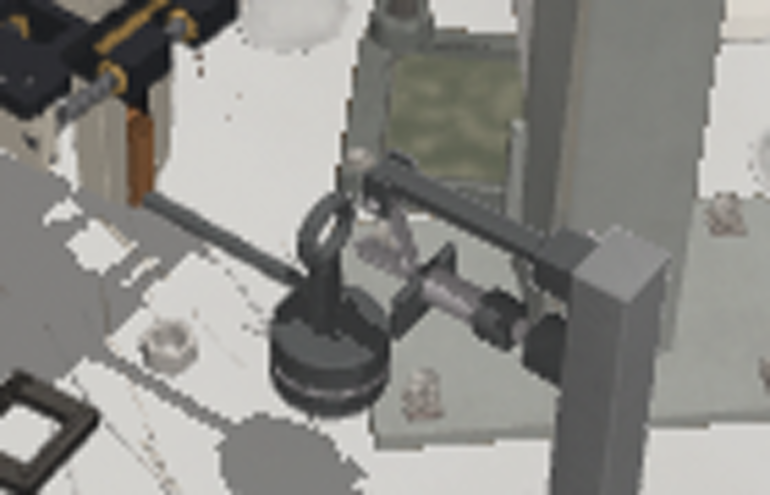

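Emit:
{"api": "step_arm", "payload": {
  "commands": [
    {"dr": [0,0,0],"delta_pos": [0.3,-0.35,0],"fingers": 0},
    {"dr": [0,0,0],"delta_pos": [0.65,-0.7,0],"fingers": 0},
    {"dr": [0,0,0],"delta_pos": [1.0,-1.03,0],"fingers": 0},
    {"dr": [0,0,0],"delta_pos": [1.35,-1.38,0],"fingers": 0},
    {"dr": [0,0,0],"delta_pos": [1.68,-1.71,0],"fingers": 0},
    {"dr": [0,0,0],"delta_pos": [1.68,-1.71,0],"fingers": 0}
  ]
}}

```text
time: 7.35
eef_pos: [513.4, -176.1, 126.9]
ee_rot: [[-0.713, 0.701, -0.001], [0.701, 0.713, 0.001], [0.001, 0.0, -1.0]]
ft_force: [-0.4, -0.4, -1.7]
grip_width: 0.145
```

```bash
sed -i 's/q=near&(s>89)&(s<125)/q=near\&(s>70)\&(s<84)/' m2.py; python3 snap.py 3; python3 m2.py 3|grep -A3 -E "ring|^6|^7|^8"
```

```text
7.35 [ 513.4 -176.1  126.9] [-0.4 -0.4 -1.7] 45.483651293141044
top weight_grip 0.69 [536.  203.8   2.2]
top boss_mouth 0.68 [ 647.1 -311.9  171.5]
side weight_eye 0.7 [ 592.7 -257.8  163.8]
side weight_grip 0.89 [ 511.7 -175.5  144.5]
side weight_grip 0.34 [446.9 405.7   0.5]
side boss_mouth 0.86 [ 648.3 -309.5  165.8]
side boss_mouth 0.34 [ 514.9 -174.5  148.7]
6 (np.int64(39), 's 6.1..11.9 mean 8.5', 'l -9.8..10.4 mean 2.7', 'z 157.8..176.5 mean 168.8')
12 (np.int64(29), 's 12.2..17.7 mean 15.2', 'l -8.1..9.9 mean 3.8', 'z 160.1..177.5 mean 171.9')
18 (np.int64(16), 's 18.8..23.3 mean 20.8', 'l -7.2..10.1 mean 3.8', 'z 164.3..175.2 mean 171.4')
24 (np.int64(19), 's 24.0..29.4 mean 26.8', 'l -4.3..7.9 mean 3.0', 'z 162.2..173.7 mean 169.4')
--
60 (np.int64(17), 's 60.2..65.9 mean 62.2', 'l -5.5..5.3 mean 2.2', 'z 162.7..184.5 mean 174.4')
66 (np.int64(19), 's 66.3..72.0 mean 69.8', 'l -4.1..16.2 mean 4.0', 'z 151.6..172.5 mean 165.8')
72 (np.int64(61), 's 72.0..77.9 mean 74.4', 'l -11.3..17.3 mean 6.4', 'z 151.1..181.5 mean 168.2')
78 (np.int64(3), 's 78.3..79.2 mean 78.7', 'l -2.7..9.1 mean 4.3', 'z 151.3..176.8 mean 167.8')
arm front [np.float64(74.85098147876252), np.float64(75.13994584998139), np.float64(75.26077232793853), np.float64(75.33973377471024), np.float64(76.14177171749587), np.float64(76.91787279333182), np.float64(77.3973143630527), np.float64(77.49640733966584)]
ring (np.int64(74), 's 70.4..79.2 mean 74.1', 'l -11.3..17.3 mean 6.3', 'z 151.1..181.5 mean 167.5')
[np.float64(3.024323127273634), np.float64(166.28821231763249)]
ring plane slope deg -0.3181177554491687
```

View pics/S3.png

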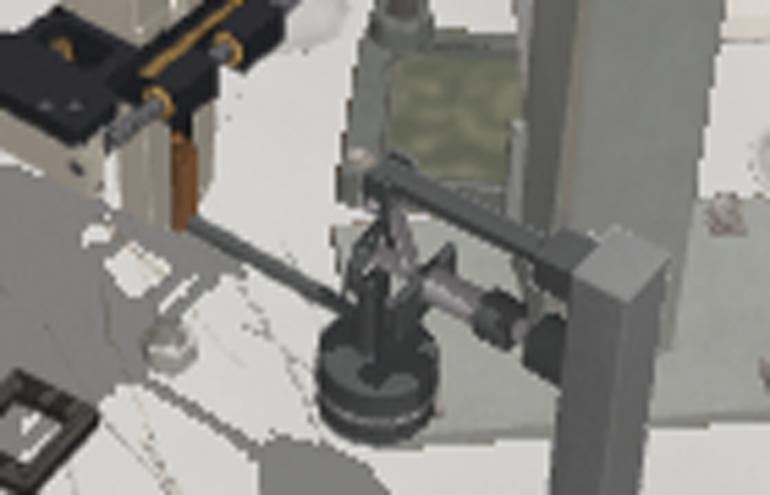

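Emit:
{"api": "step_arm", "payload": {
  "commands": [
    {"dr": [0,0,0],"delta_pos": [0,0,-0.1],"fingers": 0},
    {"dr": [0,0,0],"delta_pos": [0,0,-0.2],"fingers": 0},
    {"dr": [0,0,0],"delta_pos": [0,0,-0.25],"fingers": 0},
    {"dr": [0,0,0],"delta_pos": [0,0,-0.25],"fingers": 0},
    {"dr": [0,0,0],"delta_pos": [0,0,-0.25],"fingers": 0}
  ]
}}

```text
time: 8.17
eef_pos: [512.4, -174.8, 124.4]
ee_rot: [[-0.713, 0.701, -0.002], [0.701, 0.713, 0.002], [0.002, 0.0, -1.0]]
ft_force: [-0.1, -0.6, -3.1]
grip_width: 0.145
```

Emit:
{"api": "step_arm", "payload": {
  "commands": [
    {"dr": [0,0,0],"delta_pos": [0,0,-0.05],"fingers": 0},
    {"dr": [0,0,0],"delta_pos": [0,0,-0.1],"fingers": 0},
    {"dr": [0,0,0],"delta_pos": [0,0,-0.1],"fingers": 0}
  ]
}}

```text
time: 8.42
eef_pos: [512.5, -174.9, 123.6]
ee_rot: [[-0.714, 0.701, -0.001], [0.701, 0.714, 0.001], [0.002, 0.0, -1.0]]
ft_force: [-0.4, 0.3, -0.6]
grip_width: 0.146
```

Emit:
{"api": "step_arm", "payload": {
  "commands": [
    {"dr": [0,0,0],"delta_pos": [0,0,0],"fingers": 0},
    {"dr": [0,0,0],"delta_pos": [0,0,0],"fingers": 0}
  ]
}}

```text
time: 8.58
eef_pos: [512.6, -175.0, 123.7]
ee_rot: [[-0.713, 0.701, -0.001], [0.701, 0.713, 0.001], [0.002, 0.0, -1.0]]
ft_force: [-0.8, 0.7, -0.9]
grip_width: 0.145
```

Emit:
{"api": "step_arm", "payload": {
  "commands": [
    {"dr": [0,0,0],"delta_pos": [0,0,-0.05],"fingers": 0},
    {"dr": [0,0,0],"delta_pos": [0,0,-0.05],"fingers": 0}
  ]
}}

```text
time: 8.75
eef_pos: [512.7, -175.0, 123.4]
ee_rot: [[-0.714, 0.701, -0.001], [0.701, 0.714, 0.001], [0.001, 0.0, -1.0]]
ft_force: [-1.1, 0.3, 0.2]
grip_width: 0.151
```

Emit:
{"api": "step_arm", "payload": {
  "commands": [
    {"dr": [0,0,0],"delta_pos": [0.22,-0.21,0],"fingers": 0},
    {"dr": [0,0,0],"delta_pos": [0.43,-0.42,0],"fingers": 0},
    {"dr": [0,0,0],"delta_pos": [0.64,-0.63,0],"fingers": 0},
    {"dr": [0,0,0],"delta_pos": [0.86,-0.84,0],"fingers": 0},
    {"dr": [0,0,0],"delta_pos": [0.93,-0.91,0],"fingers": 0},
    {"dr": [0,0,0],"delta_pos": [0.93,-0.91,0],"fingers": 0}
  ]
}}

```text
time: 9.25
eef_pos: [522.6, -184.7, 123.4]
ee_rot: [[-0.713, 0.701, 0.0], [0.701, 0.713, 0.0], [0.0, 0.0, -1.0]]
ft_force: [-0.1, -0.4, -0.1]
grip_width: 0.148
```

```bash
sed -i 's/q=near&(s>70)&(s<84)/q=near\&(s>57)\&(s<74)/' m2.py; python3 snap.py 4|head -1; python3 m2.py 4|grep -A3 -E "ring|^48|^54|^6.|^7"
```

```text
9.25 [ 522.6 -184.7  123.4] [-0.1 -0.4 -0.1] 45.50830567957134
6 (np.int64(36), 's 6.1..12.0 mean 8.0', 'l -8.8..10.2 mean 3.2', 'z 154.9..176.9 mean 169.9')
12 (np.int64(30), 's 12.1..17.8 mean 14.7', 'l -10.7..10.9 mean 3.7', 'z 160.9..178.2 mean 171.3')
18 (np.int64(20), 's 18.1..23.6 mean 20.8', 'l -7.7..11.5 mean 4.0', 'z 165.6..176.2 mean 171.0')
24 (np.int64(17), 's 24.6..29.6 mean 27.4', 'l -4.9..7.2 mean 2.7', 'z 162.9..172.7 mean 169.2')
--
48 (np.int64(52), 's 48.1..53.8 mean 50.1', 'l -20.5..22.4 mean 5.8', 'z 150.0..173.5 mean 165.9')
54 (np.int64(46), 's 54.0..59.9 mean 57.9', 'l -12.8..17.4 mean 3.5', 'z 152.9..184.9 mean 172.4')
60 (np.int64(30), 's 60.0..65.2 mean 62.3', 'l -14.4..19.2 mean 8.1', 'z 150.5..184.6 mean 169.0')
66 (np.int64(6), 's 66.8..71.9 mean 70.2', 'l -2.2..13.9 mean 3.8', 'z 158.7..168.8 mean 165.4')
72 (np.int64(11), 's 72.8..77.7 mean 74.9', 'l -2.2..5.5 mean 1.5', 'z 164.1..170.2 mean 168.4')
78 (np.int64(8), 's 78.5..83.9 mean 80.4', 'l -3.2..5.9 mean 1.0', 'z 160.7..170.4 mean 167.3')
84 (np.int64(2), 's 84.5..85.5 mean 85.0', 'l 0.0..1.4 mean 0.7', 'z 163.2..164.7 mean 164.0')
arm front [np.float64(74.58251128730643), np.float64(74.65216182971743), np.float64(74.86396493538012), np.float64(76.00820041288394), np.float64(76.52022600000882), np.float64(76.65471651728188), np.float64(77.72820066519067), np.float64(78.30700142511591)]
ring (np.int64(85), 's 57.2..73.7 mean 62.0', 'l -14.4..19.2 mean 5.0', 'z 150.5..189.0 mean 172.1')
[np.float64(2.409125337637146), np.float64(169.72825295342113)]
ring plane slope deg -1.1892095377077658
```

View pics/S4.png

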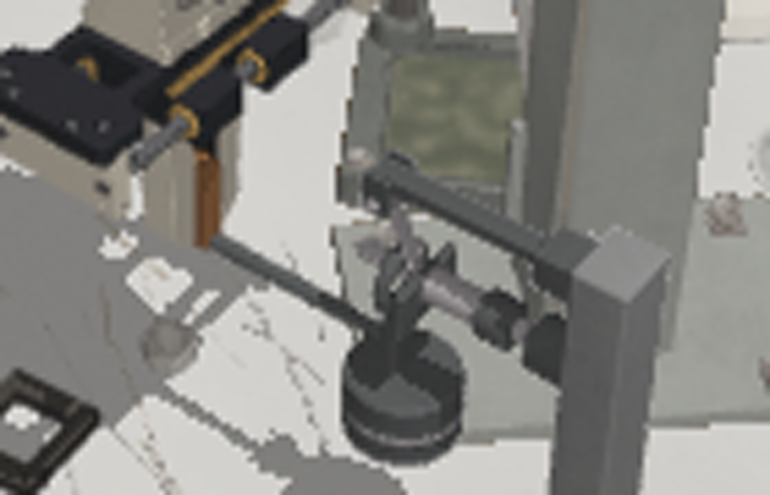

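Emit:
{"api": "step_arm", "payload": {
  "commands": [
    {"dr": [0,0,0],"delta_pos": [0.14,-0.14,0],"fingers": 0},
    {"dr": [0,0,0],"delta_pos": [0.29,-0.28,0],"fingers": 0},
    {"dr": [0,0,0],"delta_pos": [0.43,-0.42,0],"fingers": 0},
    {"dr": [0,0,0],"delta_pos": [0.57,-0.56,0],"fingers": 0},
    {"dr": [0,0,0],"delta_pos": [0.71,-0.7,0],"fingers": 0},
    {"dr": [0,0,0],"delta_pos": [0.86,-0.84,0],"fingers": 0},
    {"dr": [0,0,0],"delta_pos": [1.0,-0.98,0],"fingers": 0},
    {"dr": [0,0,0],"delta_pos": [1.14,-1.12,0],"fingers": 0},
    {"dr": [0,0,0],"delta_pos": [1.14,-1.12,0],"fingers": 0}
  ]
}}

```text
time: 10.4
eef_pos: [532.8, -194.7, 123.5]
ee_rot: [[-0.714, 0.7, -0.002], [0.7, 0.714, 0.002], [0.003, 0.0, -1.0]]
ft_force: [-3.6, 3.2, 3.0]
grip_width: 0.148
```

```bash
python3 snap.py 5|head -1; python3 m2.py 5|grep -A1 -E "^24|^3|^4|^5|^6."
```

```text
10.4 [ 532.8 -194.7  123.5] [-3.6  3.2  3. ] 45.53920599551265
6 (np.int64(39), 's 6.4..11.9 mean 8.4', 'l -8.3..13.2 mean 2.7', 'z 156.7..178.0 mean 169.6')
12 (np.int64(26), 's 12.0..17.5 mean 15.1', 'l -7.4..9.7 mean 3.8', 'z 159.7..177.5 mean 171.0')
--
24 (np.int64(18), 's 24.1..29.7 mean 26.9', 'l -5.5..8.8 mean 2.9', 'z 162.4..173.4 mean 168.8')
30 (np.int64(19), 's 30.1..35.7 mean 32.8', 'l -4.3..9.7 mean 2.7', 'z 162.5..172.5 mean 169.6')
36 (np.int64(76), 's 36.3..42.0 mean 39.1', 'l -20.3..21.6 mean 5.5', 'z 150.0..173.5 mean 164.4')
42 (np.int64(49), 's 42.1..47.9 mean 45.4', 'l -19.7..18.1 mean 2.0', 'z 152.1..183.9 mean 172.2')
48 (np.int64(22), 's 48.1..51.8 mean 49.5', 'l -10.4..16.3 mean 5.5', 'z 156.5..184.4 mean 173.8')
54 (np.int64(8), 's 54.2..59.9 mean 57.3', 'l -1.3..5.1 mean 2.6', 'z 165.7..172.5 mean 169.0')
60 (np.int64(10), 's 60.8..65.8 mean 63.2', 'l -2.1..4.5 mean 1.6', 'z 162.1..171.7 mean 167.9')
66 (np.int64(11), 's 66.2..71.3 mean 68.8', 'l -7.8..4.8 mean 0.2', 'z 161.2..169.8 mean 166.7')
72 (np.int64(11), 's 72.4..77.2 mean 74.7', 'l -3.6..4.9 mean 1.0', 'z 162.0..170.8 mean 167.1')
```

View pics/S5.png

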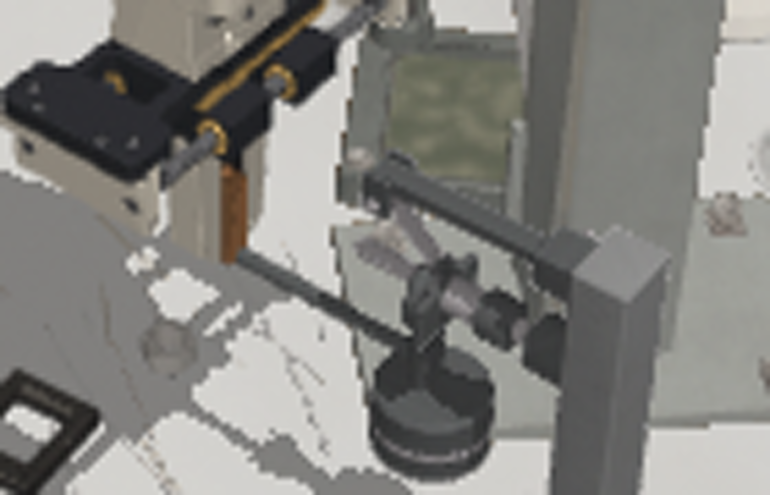

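Emit:
{"api": "step_arm", "payload": {
  "commands": [
    {"dr": [0,0,0],"delta_pos": [0.14,-0.14,0],"fingers": 0},
    {"dr": [0,0,0],"delta_pos": [0.29,-0.28,0],"fingers": 0},
    {"dr": [0,0,0],"delta_pos": [0.43,-0.42,0],"fingers": 0},
    {"dr": [0,0,0],"delta_pos": [0.54,-0.52,0],"fingers": 0},
    {"dr": [0,0,0],"delta_pos": [0.54,-0.52,0],"fingers": 0},
    {"dr": [0,0,0],"delta_pos": [0.54,-0.52,0],"fingers": 0}
  ]
}}

```text
time: 11.3
eef_pos: [537.2, -198.9, 123.5]
ee_rot: [[-0.714, 0.7, -0.004], [0.7, 0.714, 0.004], [0.006, -0.0, -1.0]]
ft_force: [-6.0, 4.4, 5.7]
grip_width: 0.146
```

```bash
python3 snap.py 6|head -1; python3 m2.py 6|grep -A1 -E "^24|^3|^4|^5|^6."
```

```text
11.3 [ 537.2 -198.9  123.5] [-6.   4.4  5.7] 45.560875722118475
6 (np.int64(32), 's 6.1..11.9 mean 8.8', 'l -6.6..10.0 mean 2.9', 'z 158.2..177.7 mean 170.8')
12 (np.int64(26), 's 12.1..17.8 mean 15.0', 'l -10.5..11.1 mean 3.4', 'z 160.4..177.5 mean 171.4')
--
24 (np.int64(20), 's 24.7..29.9 mean 27.3', 'l -4.8..8.5 mean 3.0', 'z 161.2..175.1 mean 169.7')
30 (np.int64(68), 's 30.4..35.9 mean 33.0', 'l -20.0..20.9 mean 5.0', 'z 150.7..172.9 mean 165.4')
36 (np.int64(46), 's 36.1..41.9 mean 39.3', 'l -11.2..19.1 mean 4.6', 'z 154.2..179.6 mean 170.6')
42 (np.int64(15), 's 42.0..44.9 mean 43.3', 'l -15.8..18.2 mean 7.7', 'z 159.0..176.9 mean 170.1')
48 (np.int64(10), 's 48.8..53.2 mean 51.0', 'l -4.7..5.2 mean 1.5', 'z 164.7..171.8 mean 168.4')
54 (np.int64(20), 's 54.5..59.5 mean 57.2', 'l -5.5..5.4 mean 1.0', 'z 165.5..179.9 mean 172.4')
60 (np.int64(19), 's 60.1..65.5 mean 62.3', 'l -4.8..5.1 mean 1.5', 'z 160.9..184.8 mean 174.9')
66 (np.int64(10), 's 66.1..71.5 mean 68.9', 'l -4.0..4.4 mean 0.8', 'z 163.9..170.8 mean 167.2')
72 (np.int64(12), 's 72.2..78.0 mean 74.5', 'l -3.1..5.4 mean 1.9', 'z 164.6..171.9 mean 168.0')
```

View pics/S6.png

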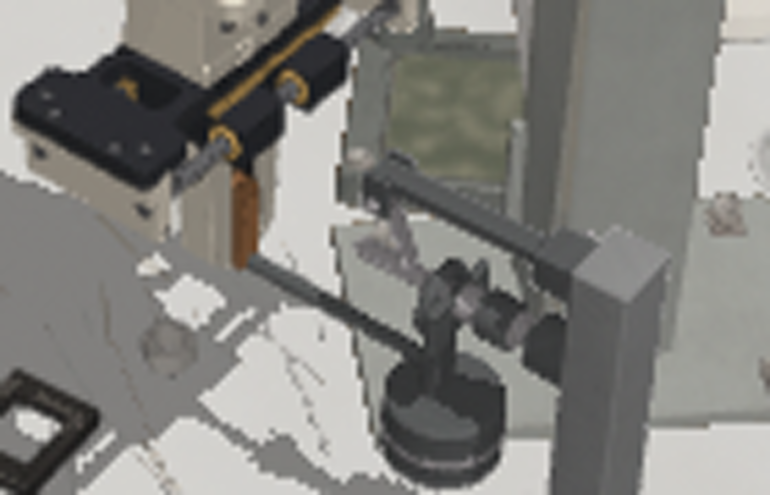

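Emit:
{"api": "step_arm", "payload": {
  "commands": [
    {"dr": [0,0,0],"delta_pos": [-0.14,0.14,0.03],"fingers": 0},
    {"dr": [0,0,0],"delta_pos": [-0.29,0.28,0.03],"fingers": 0},
    {"dr": [0,0,0],"delta_pos": [-0.43,0.42,0.03],"fingers": 0},
    {"dr": [0,0,0],"delta_pos": [-0.5,0.49,0.03],"fingers": 0},
    {"dr": [0,0,0],"delta_pos": [-0.5,0.49,0.03],"fingers": 0}
  ]
}}

```text
time: 12.12
eef_pos: [531.8, -193.7, 123.7]
ee_rot: [[-0.714, 0.7, -0.005], [0.7, 0.714, 0.004], [0.006, -0.0, -1.0]]
ft_force: [-4.2, 3.4, 2.9]
grip_width: 0.148
```

```bash
python3 snap.py 7|head -1; python3 m2.py 7|grep -A1 -E "^3|^4|^5|^6."
```

```text
12.1167 [ 531.8 -193.7  123.7] [-4.2  3.4  2.9] 45.562766874914175
6 (np.int64(33), 's 6.1..11.7 mean 8.3', 'l -8.3..10.3 mean 3.7', 'z 155.2..177.3 mean 169.7')
12 (np.int64(29), 's 12.1..18.0 mean 14.8', 'l -10.6..11.9 mean 3.9', 'z 160.9..176.1 mean 171.1')
--
30 (np.int64(17), 's 30.0..35.9 mean 33.0', 'l -3.6..7.3 mean 2.9', 'z 161.4..173.7 mean 169.7')
36 (np.int64(67), 's 36.5..42.0 mean 39.7', 'l -21.8..20.8 mean 4.7', 'z 150.2..173.7 mean 164.4')
42 (np.int64(42), 's 42.1..47.9 mean 45.0', 'l -14.3..20.5 mean 4.7', 'z 150.7..177.7 mean 170.2')
48 (np.int64(30), 's 48.0..53.8 mean 50.0', 'l -12.2..17.0 mean 8.0', 'z 150.0..178.1 mean 168.9')
54 (np.int64(18), 's 56.2..59.4 mean 58.0', 'l -6.5..5.2 mean 0.2', 'z 165.9..179.4 mean 173.1')
60 (np.int64(21), 's 60.4..65.7 mean 62.5', 'l -4.7..6.5 mean 1.4', 'z 163.8..184.2 mean 175.6')
66 (np.int64(10), 's 66.3..72.0 mean 69.1', 'l -1.7..4.3 mean 2.2', 'z 162.8..171.4 mean 168.1')
72 (np.int64(10), 's 72.4..77.7 mean 74.8', 'l -4.0..6.1 mean 1.5', 'z 163.3..171.2 mean 167.2')
```

View pics/S7.png

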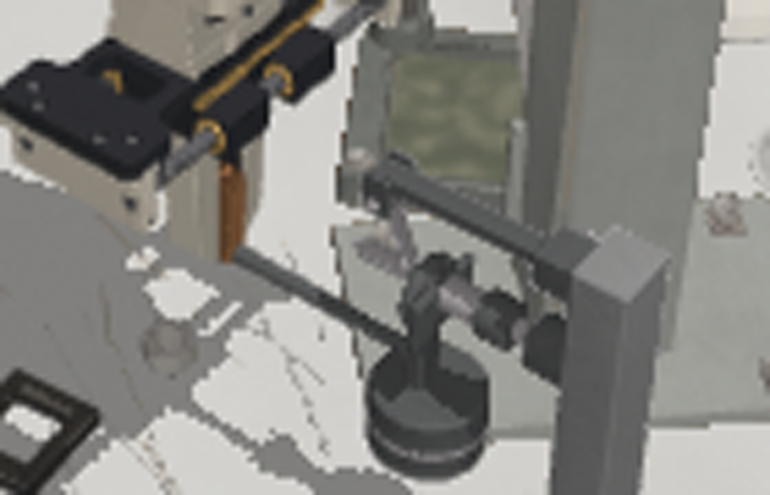

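Emit:
{"api": "step_arm", "payload": {
  "commands": [
    {"dr": [0,0,0],"delta_pos": [-0.11,0.1,0.02],"fingers": 0},
    {"dr": [0,0,0],"delta_pos": [-0.21,0.21,0.03],"fingers": 0},
    {"dr": [0,0,0],"delta_pos": [-0.28,0.28,0.04],"fingers": 0},
    {"dr": [0,0,0],"delta_pos": [-0.28,0.28,0.04],"fingers": 0},
    {"dr": [0,0,0],"delta_pos": [-0.28,0.28,0.04],"fingers": 0}
  ]
}}

```text
time: 12.93
eef_pos: [529.4, -191.3, 124.0]
ee_rot: [[-0.714, 0.7, -0.004], [0.7, 0.714, 0.004], [0.006, -0.0, -1.0]]
ft_force: [1.2, -1.1, -1.6]
grip_width: 0.148
```

```bash
python3 snap.py 8|head -1; python3 m2.py 8|grep -A1 -E "^3|^4|^5|^6."
```

```text
12.9333 [ 529.4 -191.3  124. ] [ 1.2 -1.1 -1.6] 45.55220986281005
6 (np.int64(35), 's 6.3..11.4 mean 8.2', 'l -7.9..10.1 mean 3.0', 'z 156.4..177.2 mean 169.4')
12 (np.int64(27), 's 12.4..17.9 mean 14.9', 'l -7.8..9.9 mean 3.5', 'z 158.7..176.5 mean 170.6')
--
30 (np.int64(15), 's 30.0..35.7 mean 32.7', 'l -3.7..8.3 mean 3.1', 'z 164.7..174.2 mean 169.8')
36 (np.int64(27), 's 36.0..42.0 mean 39.4', 'l -15.8..18.7 mean 2.4', 'z 157.0..173.8 mean 168.0')
42 (np.int64(72), 's 42.1..48.0 mean 44.4', 'l -21.1..21.4 mean 6.0', 'z 150.1..176.8 mean 164.6')
48 (np.int64(43), 's 48.1..53.9 mean 51.0', 'l -16.3..16.3 mean 4.0', 'z 153.9..177.5 mean 171.0')
54 (np.int64(21), 's 54.0..59.9 mean 56.7', 'l -5.3..16.2 mean 4.9', 'z 155.9..181.7 mean 171.9')
60 (np.int64(18), 's 60.2..65.3 mean 61.9', 'l -4.7..5.4 mean 1.8', 'z 163.5..185.0 mean 175.3')
66 (np.int64(12), 's 66.5..71.7 mean 69.0', 'l -3.5..5.5 mean 1.9', 'z 163.1..173.7 mean 168.0')
72 (np.int64(9), 's 73.1..77.7 mean 75.1', 'l -3.0..5.7 mean 1.3', 'z 165.0..170.5 mean 168.1')
```

View pics/S8.png

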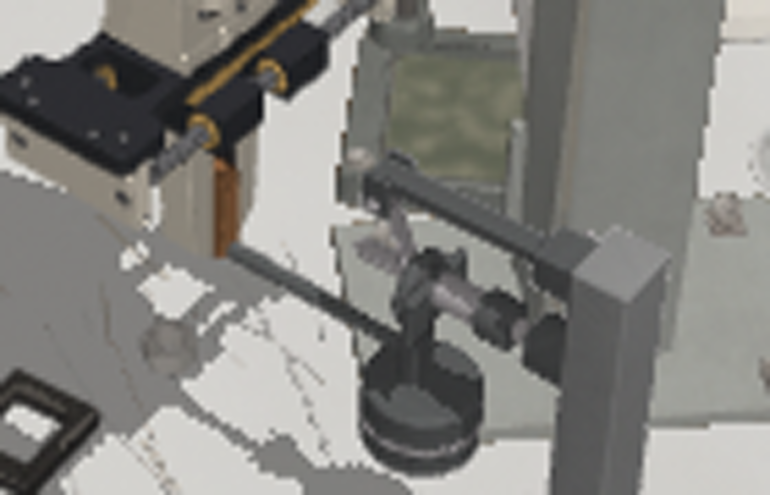

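Emit:
{"api": "step_arm", "payload": {
  "commands": [
    {"dr": [0,0,0],"delta_pos": [0.05,-0.05,-0.04],"fingers": 0},
    {"dr": [0,0,0],"delta_pos": [0.05,-0.05,-0.05],"fingers": 0},
    {"dr": [0,0,0],"delta_pos": [0.05,-0.05,-0.05],"fingers": 0}
  ],
  "grip_force": 20
}}

```text
time: 13.58
eef_pos: [529.6, -191.4, 123.9]
ee_rot: [[-0.714, 0.7, -0.005], [0.7, 0.714, 0.004], [0.006, -0.0, -1.0]]
ft_force: [-1.9, 1.5, 2.1]
grip_width: 0.148
```

Emit:
{"api": "step_arm", "payload": {
  "commands": [
    {"dr": [0,0,0],"delta_pos": [0,0,0],"fingers": 1.4},
    {"dr": [0,0,0],"delta_pos": [0,0,0],"fingers": 1.6},
    {"dr": [0,0,0],"delta_pos": [0,0,0],"fingers": 2},
    {"dr": [0,0,0],"delta_pos": [0,0,0],"fingers": 3},
    {"dr": [0,0,0],"delta_pos": [0,0,0],"fingers": 4.5},
    {"dr": [0,0,0],"delta_pos": [0,0,0],"fingers": 5},
    {"dr": [0,0,0],"delta_pos": [0,0,0],"fingers": 5}
  ],
  "grip_force": 5
}}

```text
time: 14.17
eef_pos: [529.6, -191.3, 123.8]
ee_rot: [[-0.714, 0.7, -0.005], [0.7, 0.714, 0.004], [0.006, -0.0, -1.0]]
ft_force: [-0.9, -0.2, 0.1]
grip_width: 0.449
```

```bash
python3 snap.py 9; python3 m2.py 9|grep -A1 -E "^3|^4|^5|^6."
```

```text
14.1667 [ 529.6 -191.3  123.8] [-0.9 -0.2  0.1] 45.56484929974534
top weight_grip 0.43 [ 526.4 -193.6  142.3]
top boss_mouth 0.72 [ 646.4 -310.5  167.1]
side weight_eye 0.88 [ 612.7 -271.4  163.4]
side weight_grip 0.7 [ 530.7 -191.6  145.5]
side boss_mouth 0.72 [ 647.  -307.   167.6]
6 (np.int64(42), 's 6.0..11.8 mean 8.3', 'l -9.0..11.1 mean 2.9', 'z 156.3..178.5 mean 169.1')
12 (np.int64(27), 's 12.3..17.9 mean 15.4', 'l -6.9..9.5 mean 3.9', 'z 162.0..176.5 mean 171.7')
--
30 (np.int64(19), 's 30.1..35.8 mean 33.0', 'l -4.1..7.1 mean 2.4', 'z 161.0..174.9 mean 170.1')
36 (np.int64(18), 's 36.1..42.0 mean 39.1', 'l -7.8..7.9 mean 2.8', 'z 161.2..174.4 mean 169.5')
42 (np.int64(78), 's 42.0..48.0 mean 44.3', 'l -20.4..22.5 mean 5.7', 'z 150.1..174.9 mean 164.8')
48 (np.int64(48), 's 48.3..54.0 mean 51.2', 'l -17.3..17.6 mean 4.9', 'z 154.6..178.2 mean 170.9')
54 (np.int64(15), 's 54.2..59.4 mean 57.3', 'l -5.5..15.5 mean 3.0', 'z 163.1..180.0 mean 174.4')
60 (np.int64(16), 's 60.4..65.5 mean 61.8', 'l -5.1..5.9 mean 2.4', 'z 163.5..184.8 mean 176.3')
66 (np.int64(13), 's 66.0..71.9 mean 68.7', 'l -3.5..4.3 mean 1.5', 'z 162.8..171.1 mean 167.1')
72 (np.int64(11), 's 72.3..77.2 mean 75.0', 'l -3.2..4.9 mean 1.4', 'z 164.0..171.4 mean 167.8')
```

View pics/S9.png

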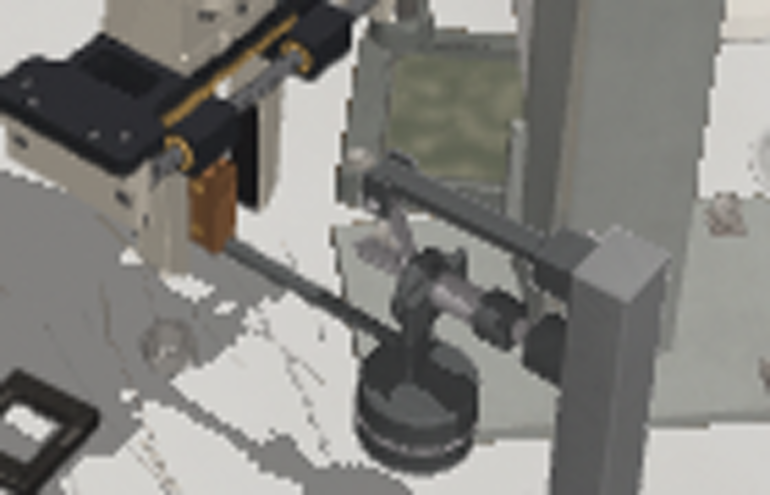

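Emit:
{"api": "step_arm", "payload": {
  "commands": [
    {"dr": [0,0,0],"delta_pos": [0,0,0],"fingers": 6},
    {"dr": [0,0,0],"delta_pos": [0,0,0],"fingers": 7},
    {"dr": [0,0,0],"delta_pos": [0,0,1],"fingers": 7},
    {"dr": [0,0,0],"delta_pos": [0,0,3],"fingers": 7},
    {"dr": [0,0,0],"delta_pos": [0,0,5.5],"fingers": 7},
    {"dr": [0,0,0],"delta_pos": [-1,1,8.5],"fingers": 7},
    {"dr": [0,0,0],"delta_pos": [-4,4,11],"fingers": 7},
    {"dr": [0,0,0],"delta_pos": [-7,6,13],"fingers": 7},
    {"dr": [0,0,0],"delta_pos": [-10,8,13],"fingers": 7},
    {"dr": [0,0,0],"delta_pos": [-12,10,13],"fingers": 7},
    {"dr": [0,0,0],"delta_pos": [-12,10,13],"fingers": 7},
    {"dr": [0,0,0],"delta_pos": [-12,10,13],"fingers": 7}
  ]
}}

```text
time: 15.57
eef_pos: [409.1, -90.7, 255.3]
ee_rot: [[-0.715, 0.699, -0.002], [0.699, 0.715, 0.003], [0.003, 0.001, -1.0]]
ft_force: [1.2, -0.3, -0.2]
grip_width: 0.751
```

```bash
python3 snap.py 10; sleep 1; python3 m2.py 10|grep -A1 -E "^3|^4|^5|^6."
python3 - <<'E'
from h import *
c=bot.camera("side"); save(c,"sideF")
for l in("slide_frame","nut","whetstone","wedge","film_can","gem_box"):
    for d in bot.spot_point("side",l)[:1]: print(l,round(d["p"],2),w(c,d["position"]).round(1))
E
```

```text
15.5667 [409.1 -90.7 255.3] [ 1.2 -0.3 -0.2] 45.62477911290659
top weight_eye 0.73 [ 607.7 -271.6  161.3]
top weight_grip 0.67 [ 527.3 -193.5  139.1]
top boss_mouth 0.91 [ 646.2 -312.8  168.9]
side weight_eye 0.95 [ 613.9 -272.2  161.3]
side weight_grip 0.71 [ 528.5 -193.1  144.8]
side boss_mouth 0.81 [ 649.1 -308.7  167.3]
6 (np.int64(37), 's 6.1..12.0 mean 8.5', 'l -8.5..11.5 mean 3.4', 'z 157.1..177.3 mean 169.3')
12 (np.int64(30), 's 12.0..17.8 mean 15.5', 'l -10.5..10.2 mean 3.3', 'z 160.2..177.2 mean 171.8')
--
30 (np.int64(21), 's 30.1..35.9 mean 33.2', 'l -3.2..7.4 mean 2.7', 'z 160.6..174.2 mean 169.3')
36 (np.int64(21), 's 36.7..41.9 mean 40.0', 'l -1.6..15.2 mean 5.7', 'z 152.8..173.8 mean 166.9')
42 (np.int64(71), 's 42.1..47.9 mean 44.3', 'l -21.5..21.9 mean 5.4', 'z 150.8..178.6 mean 164.9')
48 (np.int64(45), 's 48.0..54.0 mean 50.9', 'l -16.7..18.2 mean 3.2', 'z 153.0..178.8 mean 171.1')
54 (np.int64(20), 's 54.1..59.2 mean 56.4', 'l -2.7..15.8 mean 6.6', 'z 154.5..180.0 mean 171.0')
60 (np.int64(19), 's 60.1..65.9 mean 62.1', 'l -4.4..5.1 mean 1.7', 'z 163.5..184.9 mean 175.3')
66 (np.int64(11), 's 66.4..71.6 mean 69.4', 'l -5.1..4.4 mean 0.8', 'z 163.2..170.8 mean 167.1')
72 (np.int64(12), 's 72.7..77.9 mean 75.3', 'l -3.7..5.5 mean 1.8', 'z 161.9..171.2 mean 167.5')
slide_frame 0.86 [ 4.417e+02 -1.912e+02  4.000e-01]
nut 0.58 [ 508.2 -145.4    1.8]
whetstone 0.59 [446.7 404.6   1.1]
wedge 0.67 [537.7 208.7  -1.6]
film_can 0.53 [448.2 404.    5.2]
gem_box 0.59 [ 423.6 -320.3   -2.3]
```

View pics/S10.png

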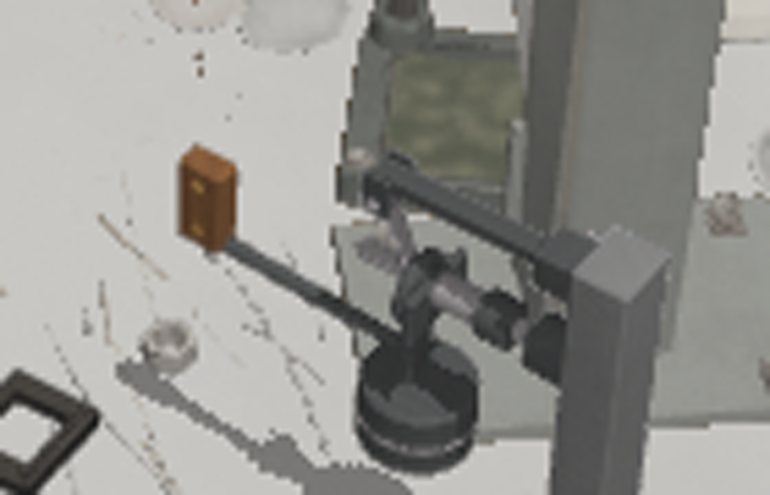

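Emit:
{"api": "step_arm", "payload": {
  "commands": [
    {"dr": [0,0,0],"delta_pos": [0,0,0],"fingers": 7},
    {"dr": [0,0,0],"delta_pos": [0,0,0],"fingers": 7},
    {"dr": [0,0,0],"delta_pos": [0,0,0],"fingers": 7},
    {"dr": [0,0,0],"delta_pos": [0,0,0],"fingers": 7},
    {"dr": [0,0,0],"delta_pos": [0,0,0],"fingers": 7},
    {"dr": [0,0,0],"delta_pos": [0,0,0],"fingers": 7},
    {"dr": [0,0,0],"delta_pos": [0,0,0],"fingers": 7},
    {"dr": [0,0,0],"delta_pos": [0,0,0],"fingers": 7},
    {"dr": [0,0,0],"delta_pos": [0,0,0],"fingers": 7},
    {"dr": [0,0,0],"delta_pos": [0,0,0],"fingers": 7},
    {"dr": [0,0,0],"delta_pos": [0,0,0],"fingers": 7},
    {"dr": [0,0,0],"delta_pos": [0,0,0],"fingers": 7}
  ]
}}

```text
time: 17.32
eef_pos: [409.6, -91.4, 253.8]
ee_rot: [[-0.714, 0.7, -0.005], [0.7, 0.714, 0.004], [0.006, -0.0, -1.0]]
ft_force: [0.3, -0.8, -0.1]
grip_width: 0.757
```

```bash
python3 snap.py 11|tail -6
python3 - <<'E'
from h import *
a=np.load("c_10.npz")["Si"].astype(int)[230:320,250:390];b=np.load("c_11.npz")["Si"].astype(int)[230:320,250:390]
print("img diff",abs(a-b).mean(),(abs(a-b).max(-1)>40).sum())
print(bot.hand_in())
E
```

```text
top boss_mouth 0.94 [ 645.8 -310.9  172.4]
top boss_mouth 0.36 [ 421.  -321.7    4.3]
side weight_eye 0.57 [ 611.4 -271.7  164.1]
side weight_eye 0.37 [ 528.9 -192.4  145.5]
side weight_grip 0.85 [ 529.1 -191.3  146.9]
side boss_mouth 0.77 [ 647.3 -308.5  166.7]
img diff 0.3314814814814815 0
the job is handed in; nothing more can be done
None
```

I gripped the counterweight by its wooden grip and put the eye on the peg. I pushed it under the flap until the flap dropped behind it, eased it back onto the flap, let go and moved the arm clear. The job was handed in at about 17.5 s; no verdict is reported.

- **Push:** the highest wrist reading was about 7.4 N along the peg and 5.7 N upward, at about 43 mm of depth. The plate was in about 17 mm, short of its 24 mm stop.
- **Hanging:** in the last side views the flap is back at its original position, in front of the eye. The plate sits about 5 to 6 mm in. The eye is centred on the peg to about 1 mm. The weight is upright, and two pictures about 1.8 s apart show no movement.
- **Other things on the bench:** five of the six bystanders were found within about 5 mm of where they started, within the detector's error. The last whetstone detection landed on the film can instead, so I have no separate final check of the whetstone. The gripper passed about 60 mm or more above it, early in the run.
- **Sensor disagreement:** the top camera read heights about 2 to 5 mm too high and was partly blocked by the arm, so I relied on the side camera at the rack.

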